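# Pin a flow cell's layers into line and fit its clamp bolt

## Task

The layers of the flow cell lying on the bench have slipped out of line. Take the tapered alignment pin from the tool stand and drive it gently down through the cell's pin hole (the wider one, at the end with the two fluid ports) until its collar sits on the end plate, drawing the layers into line; then drop the knobbed clamp bolt through the other hole until its knob sits on the plate and leave both in place. The cell is brittle and cracks if pin or bolt is forced; pushes of up to 25 N are safe. Leave the spare plunger in the stand and the other things on the bench where they are.

Things in the scene. Friction and masses are not known exactly. Their poses are not given: they have to be found in the camera images.
- pin: Tapered alignment pin, steel, 0.12 kg, upright in the tool stand at the start. Origin: centre of its collar's underside; z up its axis. Above: collar 24 mm across, 5 mm thick, then a plain round handle 16 mm across, up to 47 mm. Below: shank 16 mm across for 28 mm, then an even taper to a blunt 4 mm tip 56 mm below the origin.
- bolt: Clamp bolt, 0.09 kg, upright in the stand at the start: black fluted round knob 28 mm across, 26 mm tall, on a steel shank 12 mm across and 40 mm long with a chamfered 8 mm end. Origin: centre of the knob's underside, z up.
- plunger: Spare, not needed: steel plunger with a flange and a black ball (22 mm) on a thin stem, 42 mm tall above the stand. Its origin: centre of the flange's underside.
- stand: Grey tool stand, fixed block 60 x 156 x 70 mm tall. Origin: centre of its underside, z up. Three 19 mm holes in its top at y = -50, 0, +50 mm along its own y hold pin, bolt and plunger by their collars, in any order; the parts may sit up to 3 mm off centre.
- cell: Aluminium base (200 x 130 x 8 mm) with side rails, fixed to the bench, that carries the flow cell. Origin: centre of its underside; x along the cell's length. On it lie three layers, 130 mm long: white lower half 40 mm thick, clamped up to 4 mm off the base's middle along x; grey frame 10 mm; white end plate 12 mm, its top 70 mm above the bench.
- pin_hole (a point): Centre of the mouth of the 17 mm pin hole (at the end with the ports) in the end plate's top; moves with it; x along the cell, z up. Open 62 mm deep. Against the lower half the plate has slipped 4 to 9 mm to -x, the frame under it 5 to 6.5 mm to +x, so the pin's tip lands on the frame and must be worked to +x, plate and all. Each slides on its own along x with about 4 N drag. Frame and lower half: feel for them.
- bolt_hole (a point): Centre of the 15 mm bolt hole's mouth in the end plate's top, 76 mm from the pin hole, towards the cell's -x end; same axes. It moves with the plate. All three layers have this hole; it is clear for the bolt only once they are in line.
- tub: Bystander: white screw-lid tub, 94 mm across, 104 mm tall. Origin: centre of its underside.
- reagent: Bystander: clear bottle, blue cap, 56 mm across, 130 mm tall. Origin: centre of its underside.
- dish: Bystander: shallow glass dish, 80 mm across, 16 mm tall. Origin: centre of its underside.
- cap: Bystander: loose green screw cap, 42 mm across, 20 mm tall. Origin: centre of its underside.
- wrench: Bystander: steel wrench, 160 mm long, lying flat.
- spare_plate: Bystander: spare white plate with two 13 mm holes, 100 x 70 x 12 mm, lying flat on the bench away from the cell. Origin: centre of its underside.
- vial: Bystander: small amber vial with white cap, 28 mm across, 55 mm tall. Origin: centre of its underside.
Mind the look-alikes: they are no part of the job. Leave any red or yellow look-alike of the pin alone. Leave any yellow look-alike of the bolt alone.

How it is judged:
By the outcome, as a careful person would: the job done as asked, in the order asked, and still so for the second after the job is handed in, with the robot touching nothing.
It also fails if it takes over 72 s, if anything falls off the work surface, if the arm or the gripper's body presses on something with over 40 N, if the wrist force passes 120 N, or if a joint passes its speed limit or range.

## Robot

A 6-joint arm with a two-finger parallel gripper is mounted at the origin on the work surface. World frame = base frame: x ahead of the robot, y to its left, z up, the work surface at z = 0. Lengths are in m, angles in degrees, forces in N, time in s.
With the tool pointing down it reaches from about 0.375 to 0.9 m from the base axis. Payload 3.1 kg.
Tool frame: the origin (TCP) lies at the very end of the fingers, on their centre line; the grasp point (between the pads) lies 19 mm behind it; z points along the fingers, y is the line along which they close (so a half turn about z gives the same grasp; the last joint's range is limited). The gripper opens to 87 mm and grips with 3 to 60 N. Pads are 19 mm wide; open, the fingers measure 117 mm over their backs; the gripper's body (75 mm by 190 mm) begins 51 mm behind the grasp point.
Start: joints at [-83.795, 30.224, 82.088, -0, 67.689, -10.227], TCP at [0.177, -0.599, 0.223] pointing down, gripper open.
Joint ranges: [-176.69, 176.69], [-43.24, 126.21], [12.49, 139.97], [-82, 262], [0, 151.66], [-163.58, 163.58]. Speed limits (degrees/s): [159.86, 159.86, 180, 180, 180, 180].

## Interface

Orientations are given as a 3x3 rotation matrix whose columns are the frame's x, y, z axes.
In Python, from rig import readout, cams, bot gives the robot as it stands.
- The arm moves only by the shell command python3 -m inch 'ROWS'. ROWS is JSON, a list of rows, each a list of 5 numbers: the shift along the world's x, y, z in cm, then the turn about the world's z in degrees, then the finger opening in cm, from 0 to 8.7. In form: [[dx, dy, dz, twist, fingers], ...]. A call has 1 to 10 rows; each row is the pose to reach, as a shift and turn from the pose commanded when the call began; what a row does not reach only later rows make up. A row lasts 1/12 s, in which the tool goes at most 41.7 mm and 7.16 degrees, less where a joint would pass 70% of its speed; a pose out of reach is approached as far as the arm can. A call with a gripper value outside its range is refused whole. The fingers move at their own pace and stop on an object; the grip force is fixed at half the most. Time passes only in rows, so rows that repeat a pose let the fingers close. It gives the time, the measured TCP pose, the force, the opening and the grip force at its end, in the units of the state.
- readout.read_state(): the state, without advancing time (a new reading comes with each control period).
- cams.capture(name): name is "side" or "top"; returns a dict with "image" (384x512x3 uint8, blue, green, red), "intrinsics" (3x3 intrinsics, pixels), "xyz" and "rotation" of the camera in the world. Camera axes: x right, y down, z forward; pixel columns grow to the right and rows downward; lengths in m; the calibration is good to about 2 mm. A picture is of the moment at which its call begins. There is no depth.
- bot.hand_in(): hands the job in; it is judged then, once.
The state is a dict: "time_s": time; "joint_positions": joint angles; "qvel": joint speeds; "tau": joint torques, N m; "position": TCP position; "tcp_rot": TCP orientation; "force": force on the tool from outside, world axes, zero at the start; "moment": the same for the moment, N m; "opening": opening from 0.0 (shut) to 1.0 (fully open); "grasp_force": force on a finger pad.
Only numpy, scipy, OpenCV 4.12 (cv2) and the standard library are available. Lean on these libraries where they do the work, as an engineer would, in place of code of your own. Each camera call takes 0.05 s, during which the arm holds its last target. There are 200 camera calls.

## Working session

There is one attempt and no reset: what is moved stays moved. The work goes in short steps, Python scripts to look and compute and a shell command to move; the robot and the scene stay as the last step left them, time stands still between calls to the robot, and variables do not carry over. Pictures are saved under pics/ and viewed, at most 10 in all, crops included, and the job is handed in when it is done.

```bash
mkdir -p pics; cat > h.py <<'E'
import numpy as np,cv2
from rig import readout,cams,bot
def snap(n,f):
    c=cams.capture(n); cv2.imwrite(f'pics/{f}.png',c['image']); np.savez(f'pics/{f}.npz',**{k:np.array(c[k]) for k in c}); return c
def ld(f): return np.load(f'pics/{f}.npz')
def px(c,u,v,z):
    d=c['rotation']@np.linalg.inv(c['intrinsics'])@np.array([u,v,1.]); o=c['xyz']
    return o+d*(z-o[2])/d[2]
def proj(c,p):
    q=c['intrinsics']@(c['rotation'].T@(np.array(p)-c['xyz'])); return q[:2]/q[2]
E
python3 - <<'E'
from h import *
for n in('top','side'):
    c=snap(n,n+'0'); print(n,c['xyz'],c['rotation'],c['intrinsics'])
print(readout.read_state())
E
```

```text
top [ 0.53879681 -0.03242846  1.01248135] [[ 0.01201888 -0.99946943  0.0302722 ]
 [-0.99980136 -0.01153048  0.01625675]
 [-0.01589907 -0.03046157 -0.99940948]] [[347.6837708    0.         260.71377016]
 [  0.         347.6837708  189.30953728]
 [  0.           0.           1.        ]]
side [ 0.36193445 -0.83434877  0.77945965] [[ 0.96266993 -0.17886882  0.20315645]
 [-0.27066035 -0.62752872  0.73003471]
 [-0.00309394 -0.75776886 -0.65251573]] [[387.78169433   0.         256.76684072]
 [  0.         387.78169433 192.85807716]
 [  0.           0.           1.        ]]
{'time_s': 0.1, 'joint_positions': array([-8.37972402e+01,  3.02751725e+01,  8.21481936e+01,  6.17229200e-04,
        6.76901267e+01, -1.02263398e+01]), 'qvel': array([-1.09785423e-06, -1.51610252e-01, -1.44784740e-01,  7.54942913e-02,
        2.92804308e-03, -9.59150616e-02]), 'tau': array([-3.43626107e-04, -4.40985525e+01, -1.77150911e+01,  6.34608977e-02,
        5.33476355e-02, -3.42393446e-05]), 'position': array([ 0.17673719, -0.59880739,  0.22165778]), 'tcp_rot': array([[ 9.59171650e-01,  2.82824510e-01, -2.04114389e-04],
       [ 2.82824353e-01, -9.59169695e-01,  1.97030240e-03],
       [ 3.61469476e-04, -1.94758673e-03, -9.99998038e-01]]), 'force': array([0.98364088, 0.8587373 , 0.62980422]), 'moment': array([-0.00727138, -0.00943482,  0.0353164 ]), 'grasp_force': 0.0, 'opening': 0.9992437109688681}
```

View pics/top0.png

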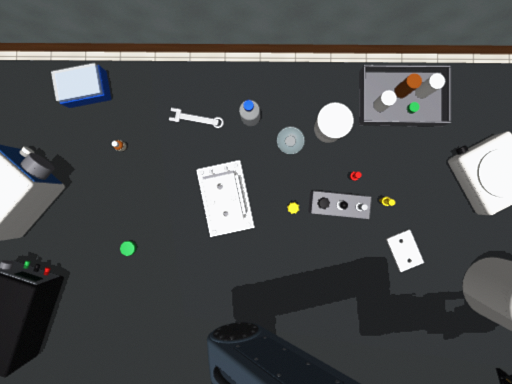

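View pics/side0.png

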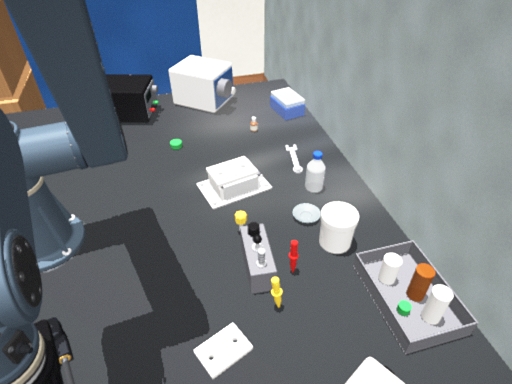

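The top view shows the cell at about (225,198), with its ports at the top end. The stand is at (342,205), holding from left to right the bolt knob (324,203), plunger ball (343,205) and pin (362,208). Red and yellow look-alikes stand nearby. Next I'll view enlarged crops.

```bash
python3 - <<'E'
from h import *
a=ld('top0')['image'][150:250,190:290]; b=ld('top0')['image'][160:260,300:400]
cv2.imwrite('pics/cr0.png',np.hstack([cv2.resize(i,(400,400),interpolation=cv2.INTER_CUBIC) for i in(a,b)]))
a=ld('side0')['image'][145:210,185:285]; b=ld('side0')['image'][200:300,215:315]
cv2.imwrite('pics/cr1.png',np.hstack([cv2.resize(i,None,fx=4,fy=4,interpolation=cv2.INTER_CUBIC) for i in(cv2.copyMakeBorder(a,0,35,0,0,0),b)]))
E
```

```text
(no output)
```

View pics/cr0.png

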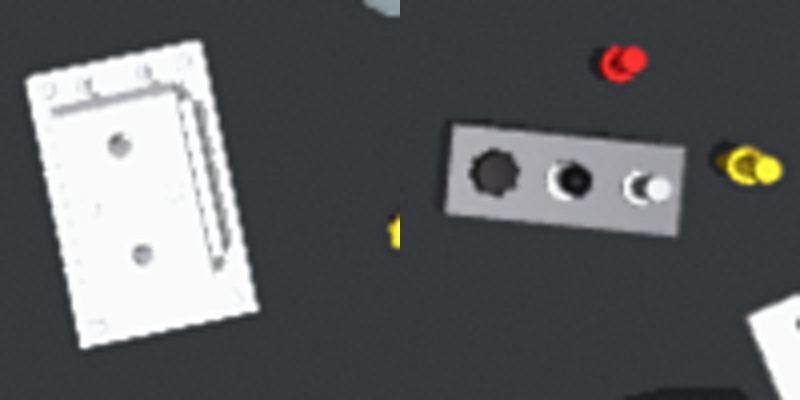

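View pics/cr1.png

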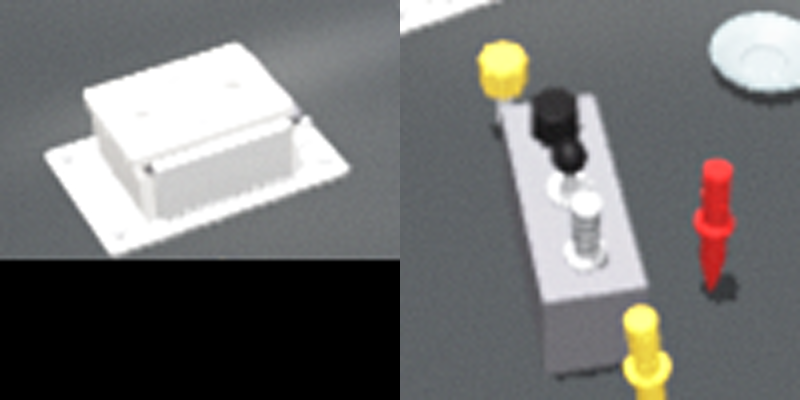

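```bash
python3 - <<'E'
from h import *
f=lambda i:cv2.LUT(cv2.resize(i,None,fx=5,fy=5,interpolation=cv2.INTER_CUBIC),np.clip((np.arange(256)-150)*255/105,0,255).astype(np.uint8))
a=ld('top0')['image'][156:241,192:262]; b=ld('side0')['image'][150:235,190:280]
cv2.imwrite('pics/cr2.png',np.hstack([f(a),f(b)]))
t=ld('top0');g=cv2.cvtColor(t['image'],6).astype(float)
for (u,v) in((220,186),(226,213.5)):
    u0,v0=int(u),int(v);p=g[v0-5:v0+6,u0-5:u0+6];bg=np.median(np.r_[p[0],p[-1]]);w=np.clip(bg-p-15,0,None)
    V,U=np.mgrid[v0-5:v0+6,u0-5:u0+6];uv=(w*U).sum()/w.sum(),(w*V).sum()/w.sum()
    print(uv,w.sum(),p.min(),px(t,*uv,.07))
for n,u,v,z in(('pin',300+657/4,160+187/4,.117),('pincollar',300+641/4-100,160+187/4,.075),('bolt',300+495/4-100,160+172/4,.096)):
    if n=='pin':u=300+257/4+0
    print(n,u,v,px(t,u,v,z))
s=ld('side0')
print('pin top side',px(s,215+(586-400)/4,200+205/4,.117),'bolt top side',px(s,215+(555-400)/4,200+100/4,.096))
for q in((447,123),(686,147),(678,236),(443,213)): print(px(t,300+(q[0]-400)/4,160+q[1]/4,.07))
E
```

```text
(np.float64(219.12561174551388), np.float64(185.64545948885265)) 1839.0 112.0 [0.57600463 0.0960817  0.07      ]
(np.float64(224.98383541513593), np.float64(213.06759735488612)) 1361.0 127.0 [0.50179059 0.07900199 0.07      ]
pin 364.25 206.75 [ 0.52429707 -0.28357534  0.117     ]
pincollar 360.25 206.75 [ 0.52348532 -0.28467807  0.075     ]
bolt 323.75 203.0 [ 0.5324914  -0.18354606  0.096     ]
pin top side [ 0.52435926 -0.28803947  0.117     ] bolt top side [ 0.53472577 -0.18449733  0.096     ]
[ 0.56503884 -0.15524082  0.07      ]
[ 0.55071761 -0.31613797  0.07      ]
[ 0.49076705 -0.31092233  0.07      ]
[ 0.50422716 -0.15300588  0.07      ]
```

View pics/cr2.png

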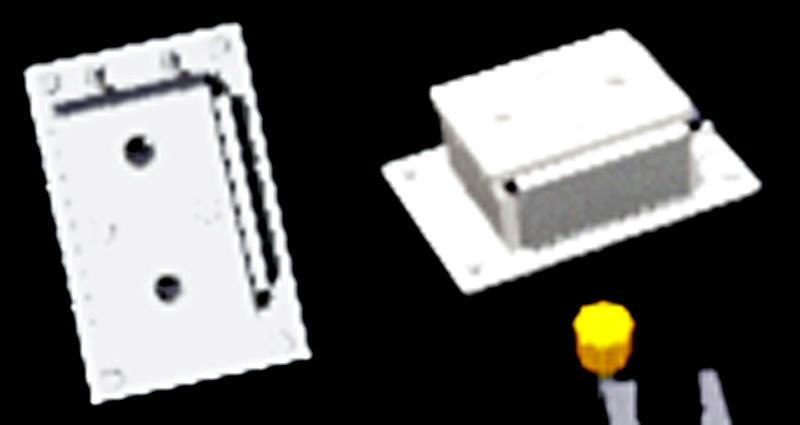

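The contrast crop shows two port stubs at the far end, (98,78) and (172,62). The larger pin hole is next to them at (139,151), and the bolt hole is at (168,288). That puts the pin hole at about (0.576, 0.096), the bolt hole at about (0.502, 0.079), cell yaw at about 13°, and the pin in the stand at about (0.524, -0.285).

```bash
python3 -m inch '[[3,2.7,0,6.7,5],[6,5.4,0,13.4,5],[9,8.1,0,20,5],[12,10.8,0,26.6,5],[15,13.5,0,33.2,5],[18,16.2,0,40,5],[21,18.9,0,46.6,5],[24,21.6,0,53.2,5],[27,24.3,0,60,5],[28,25.2,0,66.5,5]]'
python3 -m inch '[[3,3,-1,7,5],[6.7,6.2,-2,14,5],[6.7,6.2,-2,20,5],[6.7,6.2,-2,20,5],[6.7,6.2,-2,20,5]]'
python3 - <<'E'
from h import *
s=readout.read_state();print(s['position'],s['joint_positions'],np.degrees(np.arctan2(s['tcp_rot'][1,1],s['tcp_rot'][0,1])),s['tcp_rot'][:,2],s['force'])
E
```

```text
time_s: 0.93
position: [0.4598, -0.343, 0.2222]
tcp_rot: [[0.113, 0.994, 0.001], [0.994, -0.113, 0.003], [0.003, 0.001, -1.0]]
force: [-0.8, 0.3, -0.1]
opening: 0.572
grasp_force: 0.0
time_s: 1.35
position: [0.5237, -0.2849, 0.202]
tcp_rot: [[-0.223, 0.975, -0.001], [0.975, 0.223, 0.0], [0.001, -0.001, -1.0]]
force: [-0.4, 0.3, 0.0]
opening: 0.578
grasp_force: 0.0
[ 0.52369339 -0.28485475  0.20197063] [-3.92529482e+01  2.93916211e+01  8.75297196e+01 -4.53438868e-02
  6.31535308e+01 -5.21210590e+01] 12.888637892955295 [-1.45858372e-03  2.79984722e-04 -9.99998897e-01] [-0.38267724  0.34681958  0.04583952]
```

```bash
python3 -m inch '[[0,0,-3,0,5],[0,0,-6,0,5],[0,0,-9,0,5],[0,0,-11,0,5],[0,0,-12.2,0,5],[0,0,-12.2,0,5],[0,0,-12.2,0,0.5],[0,0,-12.2,0,0.5],[0,0,-12.2,0,0.5],[0,0,-12.2,0,0.5]]'
python3 -m inch '[[0,0,0,0,0.5],[0,0,0,0,0.5],[0,0,0,0,0.5],[0,0,0,0,0.5]]'
```

```text
time_s: 2.18
position: [0.5246, -0.2862, 0.0821]
tcp_rot: [[-0.223, 0.975, 0.002], [0.975, 0.223, -0.002], [-0.002, 0.002, -1.0]]
force: [-0.1, 0.6, -0.7]
opening: 0.355
grasp_force: 0.0
time_s: 2.52
position: [0.5243, -0.2856, 0.0812]
tcp_rot: [[-0.224, 0.975, 0.001], [0.975, 0.224, -0.001], [-0.001, 0.001, -1.0]]
force: [0.1, -0.3, 2.7]
opening: 0.172
grasp_force: 30.0
```

```bash
python3 -m inch '[[0,0,2,0,0.5],[0,0,5,0,0.5],[0,0,8,0,0.5],[0,0,11,0,0.5],[0.3,2,13,0,0.5],[0.8,5.5,13,0,0.5],[1.3,9,13,0,0.5],[1.8,12.5,13,0,0.5],[2.3,16,13,0,0.5],[2.8,19.5,13,0,0.5]]'
python3 -m inch '[[0.5,3.5,0,0,0.5],[1,7,0,0,0.5],[1.5,10.5,-1,0,0.5],[2,14,-3,0,0.5],[2.35,17.5,-5,0,0.5],[2.35,18.6,-6,0,0.5],[2.35,18.6,-6,0,0.5],[2.35,18.6,-6,0,0.5]]'
python3 - <<'E'
from h import *
snap('side','s1');snap('top','t1')
s=readout.read_state();p=s['position'];print(p)
f=lambda n,a,b,w,h,k:cv2.resize(ld(n)['image'][b:b+h,a:a+w],None,fx=k,fy=k,interpolation=cv2.INTER_CUBIC)
cv2.imwrite('pics/cr3.png',np.hstack([f('s1',185,80,100,125,4),f('t1',170,110,100,125,4)]))
for n in('s1','t1'):print(n,proj(ld(n),p),proj(ld(n),p-[0,0,.067]))
E
```

```text
time_s: 3.35
position: [0.5512, -0.0887, 0.2102]
tcp_rot: [[-0.223, 0.975, -0.001], [0.975, 0.223, 0.0], [0.001, -0.001, -1.0]]
force: [0.7, -0.2, -0.9]
opening: 0.174
grasp_force: 30.0
time_s: 4.02
position: [0.5744, 0.0958, 0.1496]
tcp_rot: [[-0.226, 0.974, -0.003], [0.974, 0.226, -0.001], [-0.0, -0.003, -1.0]]
force: [0.3, -0.4, -0.3]
opening: 0.173
grasp_force: 30.0
[0.57585011 0.09436562 0.15104588]
s1 [241.86161453 143.21065598] [242.48449315 161.81004993]
t1 [215.39687882 184.37862504] [219.05375117 185.49537505]
```

View pics/cr3.png

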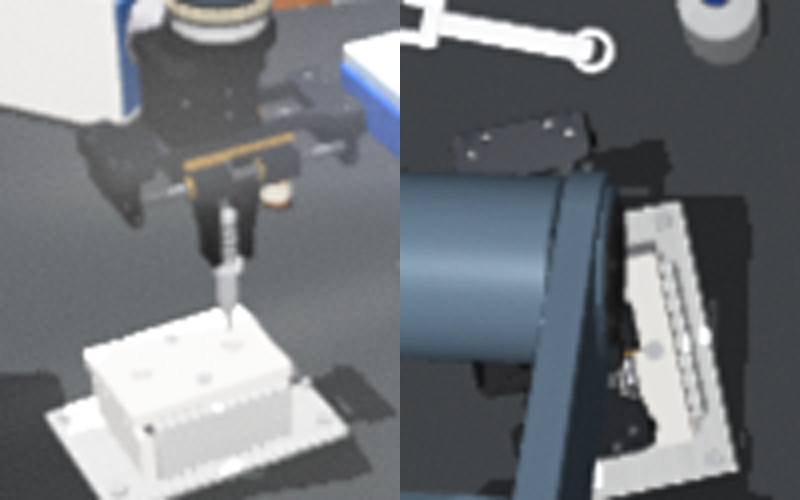

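The side view shows the tip at about (242.4,161.6), where the model predicts it, so the pin hangs straight. The hole mouth is at about (243.1,166.4). The arm hides the hole in the top view.

```bash
python3 - <<'E'
from h import *
s=ld('side0');g=cv2.cvtColor(s['image'],6).astype(float)
for q in((0.576,.0961,.07),(0.5018,.079,.07)):
    uv=proj(s,q);u0,v0=np.round(uv).astype(int)
    p=g[v0-4:v0+5,u0-5:u0+6];bg=np.median(p);w=np.clip(bg-p-3,0,None);V,U=np.mgrid[v0-4:v0+5,u0-5:u0+6]
    c=(w*U).sum()/w.sum(),(w*V).sum()/w.sum();print(uv,c,px(s,*c,.07),px(s,243.1,166.4,.07))
    print(p.astype(int))
E
```

```text
[242.51839028 165.20028095] (np.float64(242.72340425531914), np.float64(165.85106382978722)) [0.57579243 0.09270882 0.07      ] [0.57621459 0.08968915 0.07      ]
[[255 255 255 255 255 255 255 255 255 255 255]
 [255 255 255 255 255 255 255 255 255 255 255]
 [255 255 255 255 255 255 255 255 255 255 255]
 [255 255 255 255 255 255 255 255 255 255 255]
 [255 255 255 252 249 248 252 255 255 255 255]
 [255 255 255 248 240 238 242 254 255 255 255]
 [255 255 255 255 255 254 255 255 255 255 255]
 [255 255 255 255 255 255 255 255 255 255 255]
 [255 255 255 255 255 255 255 255 255 255 255]]
[219.81169653 172.57916081] (np.float64(220.0909090909091), np.float64(173.03030303030303)) [0.50215944 0.07661452 0.07      ] [0.57621459 0.08968915 0.07      ]
[[255 255 255 255 255 255 255 255 255 255 255]
 [255 255 255 255 255 255 255 255 255 255 255]
 [255 255 255 255 255 255 255 255 255 255 255]
 [255 255 255 255 255 254 254 255 255 255 255]
 [255 255 255 254 244 239 241 253 255 255 255]
 [255 255 255 255 252 251 254 255 255 255 255]
 [255 255 255 255 255 255 255 255 255 255 255]
 [255 255 255 255 255 255 255 255 255 255 255]
 [255 255 255 255 255 255 255 255 255 255 255]]
```

```bash
python3 -m inch '[[0,0,-0.6,0,0.5],[0,0,-1,0,0.5],[0,0,-1.4,0,0.5],[0,0,-1.6,0,0.5],[0,0,-1.8,0,0.5],[0,0,-1.8,0,0.5]]'
python3 -m inch '[[0,0,-0.2,0,0.5],[0,0,-0.4,0,0.5],[0,0,-0.4,0,0.5]]'
python3 -m inch '[[0,0,-0.1,0,0.5],[0,0,-0.1,0,0.5]]'
python3 -m inch '[[0,0,-0.1,0,0.5],[0,0,-0.1,0,0.5]]'
```

```text
time_s: 4.62
position: [0.575, 0.0953, 0.1321]
tcp_rot: [[-0.223, 0.975, -0.001], [0.975, 0.223, 0.0], [0.0, -0.001, -1.0]]
force: [0.5, -0.3, -1.4]
opening: 0.175
grasp_force: 30.0
time_s: 4.87
position: [0.5751, 0.0956, 0.1282]
tcp_rot: [[-0.224, 0.975, -0.001], [0.975, 0.224, -0.0], [0.0, -0.001, -1.0]]
force: [-0.8, 0.3, -0.5]
opening: 0.172
grasp_force: 30.0
time_s: 5.03
position: [0.5753, 0.0956, 0.1274]
tcp_rot: [[-0.224, 0.975, -0.0], [0.975, 0.224, -0.0], [0.0, -0.0, -1.0]]
force: [0.1, 0.2, -1.7]
opening: 0.176
grasp_force: 30.0
time_s: 5.2
position: [0.5753, 0.0956, 0.1265]
tcp_rot: [[-0.224, 0.975, -0.0], [0.975, 0.224, -0.0], [-0.0, -0.0, -1.0]]
force: [-0.1, 0.5, -0.0]
opening: 0.175
grasp_force: 30.0
```

```bash
for i in 1 2; do python3 -m inch '[[0,0,-0.1,0,0.5],[0,0,-0.1,0,0.5]]' | egrep 'pos|force:'; done
```

```text
position: [0.5752, 0.0956, 0.1254]
force: [-0.5, 0.3, -1.4]
grasp_force: 30.0
position: [0.5756, 0.0956, 0.125]
force: [-0.8, -0.0, 1.9]
grasp_force: 30.0
```

```bash
python3 -m inch '[[0,0,0.1,0,0.5],[0.2,0.045,0.1,0,0.5],[0.39,0.09,0.1,0,0.5],[0.39,0.09,0.1,0,0.5]]' | egrep 'pos|force:'
for i in 1 2; do python3 -m inch '[[0.1,0.022,0,0,0.5],[0.1,0.022,0,0,0.5]]' | egrep 'pos|  *force:|^force'; done
python3 -m inch '[[0,0,-0.1,0,0.5],[0,0,-0.1,0,0.5]]' | egrep 'pos|^force'
python3 -m inch '[[0,0,-0.07,0,0.5],[0,0,-0.07,0,0.5]]' | egrep 'pos|^force'
```

```text
position: [0.5793, 0.0965, 0.1254]
force: [-0.8, 0.4, -2.1]
grasp_force: 30.0
position: [0.5797, 0.0966, 0.1253]
force: [-1.6, -0.4, -0.5]
position: [0.5802, 0.0968, 0.1253]
force: [-2.8, -0.2, 1.6]
position: [0.5803, 0.0966, 0.1243]
force: [-3.2, -2.0, 0.2]
position: [0.5809, 0.0967, 0.1238]
force: [-3.8, -2.3, 1.6]
```

```bash
for i in 1 2; do python3 -m inch '[[0,0,-0.07,0,0.5],[0,0,-0.07,0,0.5]]' | egrep 'pos|^force';done
```

```text
position: [0.5812, 0.0968, 0.1232]
force: [-2.9, -2.4, 1.5]
position: [0.5814, 0.0968, 0.1224]
force: [-1.9, -2.0, 2.1]
```

```bash
python3 -m inch '[[0.02,-0.1,0,0,0.5],[0.02,-0.1,0,0,0.5]]' | egrep 'pos|^force'; for i in 1 2 3; do python3 -m inch '[[0,0,-0.1,0,0.5],[0,0,-0.1,0,0.5]]' | egrep 'pos|^force';done
```

```text
position: [0.5814, 0.0961, 0.1223]
force: [-3.2, -1.0, 2.0]
position: [0.5813, 0.096, 0.1212]
force: [-2.7, -0.4, 0.9]
position: [0.5813, 0.0959, 0.1202]
force: [-2.6, -1.5, 1.7]
position: [0.5814, 0.0959, 0.1193]
force: [-3.2, -1.3, 0.9]
```

```bash
for i in 1 2 3 4 5; do python3 -m inch '[[0,0,-0.1,0,0.5],[0,0,-0.1,0,0.5]]' | egrep 'pos|^force';done
```

```text
position: [0.5814, 0.0958, 0.1183]
force: [-2.3, -1.3, 0.6]
position: [0.5814, 0.0958, 0.1173]
force: [-2.9, -1.4, 0.4]
position: [0.5815, 0.0959, 0.1163]
force: [-2.5, -1.6, 2.3]
position: [0.5814, 0.0959, 0.1153]
force: [-2.5, -2.2, 1.8]
position: [0.5815, 0.0959, 0.1144]
force: [-2.5, -2.2, 1.6]
```

```bash
for i in 1 2 3 4 5 6; do python3 -m inch '[[0.005,-0.02,-0.1,0,0.5],[0.005,-0.02,-0.1,0,0.5]]' | egrep 'pos|^force';done
```

```text
position: [0.5816, 0.0957, 0.1134]
force: [-2.8, -1.3, 2.4]
position: [0.5818, 0.0956, 0.1124]
force: [-1.9, -1.2, 2.5]
position: [0.582, 0.0954, 0.1115]
force: [-1.6, -1.5, 3.1]
position: [0.582, 0.0952, 0.1105]
force: [-1.6, -0.9, 2.5]
position: [0.5821, 0.0951, 0.1095]
force: [-1.5, 0.3, 3.6]
position: [0.5823, 0.0949, 0.1084]
force: [-1.3, 0.5, 2.9]
```

```bash
for i in 1 2 3 4 5 6; do python3 -m inch '[[0,0,-0.1,0,0.5],[0,0,-0.1,0,0.5]]' | egrep 'pos|^force';done
```

```text
position: [0.5824, 0.0948, 0.1075]
force: [-0.4, 1.1, 2.4]
position: [0.5825, 0.0948, 0.1065]
force: [0.4, 0.6, 2.1]
position: [0.5826, 0.0948, 0.1056]
force: [1.0, 1.4, 4.4]
position: [0.5827, 0.0948, 0.1047]
force: [1.4, 1.6, 4.7]
position: [0.5827, 0.0948, 0.1037]
force: [0.9, 1.4, 4.8]
position: [0.5826, 0.0948, 0.1027]
force: [1.7, 1.6, 3.5]
```

```bash
for i in 1 2 3 4 5 6; do python3 -m inch '[[0,0,-0.1,0,0.5],[0,0,-0.1,0,0.5]]' | egrep 'pos|^force';done
```

```text
position: [0.5826, 0.0948, 0.1017]
force: [2.6, 1.0, 3.6]
position: [0.5826, 0.0948, 0.1006]
force: [2.4, 1.9, 4.2]
position: [0.5825, 0.0947, 0.0995]
force: [3.0, 1.9, 3.9]
position: [0.5824, 0.0947, 0.0984]
force: [3.6, 2.3, 3.5]
position: [0.5823, 0.0947, 0.0974]
force: [3.9, 1.6, 2.7]
position: [0.5819, 0.0947, 0.0961]
force: [4.3, 1.8, 1.4]
```

```bash
for i in 1 2 3 4 5 6; do python3 -m inch '[[0,0,-0.1,0,0.5],[0,0,-0.1,0,0.5]]' | egrep 'pos|^force';done
```

```text
position: [0.5817, 0.0946, 0.095]
force: [4.7, 1.1, 0.4]
position: [0.5816, 0.0947, 0.0941]
force: [3.9, 1.5, 0.9]
position: [0.5816, 0.0947, 0.0932]
force: [4.5, 2.1, 0.8]
position: [0.5816, 0.0947, 0.0924]
force: [4.2, 1.8, 2.1]
position: [0.5816, 0.0947, 0.0915]
force: [3.2, 1.7, 3.1]
position: [0.5816, 0.0947, 0.0908]
force: [2.8, 1.0, 4.7]
```

```bash
for i in 1 2 3 4; do python3 -m inch '[[-0.01,0,-0.1,0,0.5],[-0.01,0,-0.1,0,0.5]]' | egrep 'pos|^force';done
```

```text
position: [0.5816, 0.0947, 0.0902]
force: [3.6, 1.2, 7.0]
position: [0.5815, 0.0947, 0.0894]
force: [2.8, 1.1, 8.4]
position: [0.5813, 0.0947, 0.0884]
force: [1.5, 1.8, 8.4]
position: [0.5812, 0.0946, 0.0875]
force: [2.5, 2.0, 9.5]
```

```bash
python3 -m inch '[[-0.01,0.04,0,0,0.5],[-0.01,0.04,0,0,0.5]]' | egrep 'pos|^force'; for i in 1 2 ; do python3 -m inch '[[0,0,-0.1,0,0.5],[0,0,-0.1,0,0.5]]' | egrep 'pos|^force';done
```

```text
position: [0.5811, 0.0947, 0.0875]
force: [1.7, 0.4, 9.4]
position: [0.5809, 0.0948, 0.0863]
force: [2.1, 0.7, 7.7]
position: [0.5808, 0.0948, 0.0851]
force: [2.2, 1.0, 7.6]
```

Going well; the remaining travel to the collar is about 4 mm.

```bash
for i in 1 2 3 ; do python3 -m inch '[[0,0.01,-0.1,0,0.5],[0,0.01,-0.1,0,0.5]]' | egrep 'pos|^force';done
```

```text
position: [0.5808, 0.0948, 0.0841]
force: [1.7, 0.4, 7.2]
position: [0.5807, 0.0948, 0.083]
force: [2.4, 0.1, 7.4]
position: [0.5808, 0.0948, 0.082]
force: [1.7, 0.1, 7.6]
```

```bash
for i in 1 2 3 ; do python3 -m inch '[[0,0,-0.05,0,0.5],[0,0,-0.05,0,0.5]]' | egrep 'pos|^force';done
```

```text
position: [0.5807, 0.0948, 0.0816]
force: [2.5, -0.3, 6.6]
position: [0.5808, 0.0948, 0.0811]
force: [1.6, 0.1, 6.9]
position: [0.5808, 0.0948, 0.0811]
force: [0.9, 0.7, 10.6]
```

```bash
python3 -m inch '[[0,0,-0.04,0,0.5],[0,0,-0.04,0,0.5]]' | egrep 'pos|^force'
python3 -m inch '[[0,0,0,0,2],[0,0,0,0,4],[0,0,0,0,5],[0,0,0,0,5],[0,0,0,0,5]]' | egrep 'pos|^force|open'
python3 -m inch '[[0,0,2,0,5],[0,0,5,0,5],[0,0,9,0,5],[0,0,12,0,5],[-0.1,-3,14,0,5],[-0.5,-7,14,0,5],[-0.9,-11,14,0,5],[-1.4,-15,14,0,5],[-1.8,-19,14,0,5],[-2.3,-22,14,0,5]]'| egrep 'time|pos|^force|open'
python3 - <<'E'
from h import *
snap('side','s2');snap('top','t2')
f=lambda n,a,b,w,h,k:cv2.resize(ld(n)['image'][b:b+h,a:a+w],None,fx=k,fy=k,interpolation=cv2.INTER_CUBIC)
cv2.imwrite('pics/cr4.png',np.hstack([f('s2',185,130,100,100,4),f('t2',190,150,100,100,4)]))
E
```

```text
position: [0.5808, 0.0948, 0.0811]
force: [1.6, 0.9, 13.3]
position: [0.5797, 0.0953, 0.0786]
force: [-0.6, 0.0, 0.1]
opening: 0.447
time_s: 15.95
position: [0.5574, -0.1275, 0.2192]
force: [0.7, -0.6, -0.4]
opening: 0.575
```

View pics/cr4.png

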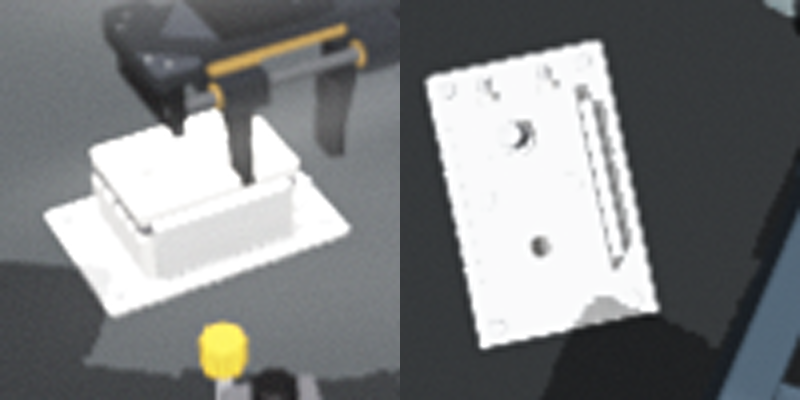

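The top crop shows the pin upright with its collar on the plate at (520,133), the layers in line, and the bolt hole clear at (540,245). Now the bolt.

```bash
python3 -m inch '[[-1.2,-3,0,0,5],[-2.4,-5.6,-2,0,5],[-2.4,-5.6,-5,0,5],[-2.4,-5.6,-8,0,5],[-2.4,-5.6,-10,0,5],[-2.4,-5.6,-10,0,5],[-2.4,-5.6,-10,0,5]]'| egrep 'pos|^force|open'
python3 - <<'E'
from h import *
t=ld('t2');g=cv2.cvtColor(t['image'],6).astype(float);u0,v0=225,211
p=g[v0-5:v0+6,u0-5:u0+6];w=np.clip(np.median(np.r_[p[0],p[-1]])-p-15,0,None);V,U=np.mgrid[v0-5:v0+6,u0-5:u0+6]
print(px(t,(w*U).sum()/w.sum(),(w*V).sum()/w.sum(),.07))
E
```

```text
position: [0.5333, -0.1793, 0.1184]
force: [-0.2, -0.5, 0.3]
opening: 0.577
[0.50668645 0.08074351 0.07      ]
```

```bash
python3 -m inch '[[0,-0.45,0,0,5],[0,-0.45,-1.5,0,5],[0,-0.45,-3,0,5],[0,-0.45,-4,0,5],[0,-0.45,-4.4,0,5],[0,-0.45,-4.4,0,5],[0,-0.45,-4.4,0,5]]'| egrep 'pos|^force|open'
python3 -m inch '[[0,0,0,0,1.5],[0,0,0,0,1.5],[0,0,0,0,1.5],[0,0,0,0,1.5],[0,0,0,0,1.5],[0,0,0,0,1.5]]'| egrep 'pos|force|open'
```

```text
position: [0.5348, -0.1853, 0.0763]
force: [0.7, 0.6, 0.5]
opening: 0.571
position: [0.5343, -0.1852, 0.0759]
force: [-0.5, -0.5, 3.4]
opening: 0.308
grasp_force: 30.0
```

```bash
python3 -m inch '[[0,0,2,0,1.5],[0,0,5,0,1.5],[0,0,8,0,1.5],[0,0,10,0,1.5],[-0.3,3,11,0,1.5],[-0.7,6.5,11,0,1.5],[-1,10,11,0,1.5],[-1.4,13.5,11,0,1.5],[-1.8,17,11,0,1.5],[-2.2,20.5,10,0,1.5]]'| egrep 'pos|^force|open'
python3 -m inch '[[-0.3,3,-1,0,1.5],[-0.56,5.8,-3,0,1.5],[-0.56,5.8,-5,0,1.5],[-0.56,5.8,-5,0,1.5],[-0.56,5.8,-5,0,1.5],[-0.56,5.8,-5,0,1.5]]'| egrep 'pos|^force|open'
python3 - <<'E'
from h import *
snap('side','s3');s=readout.read_state();p=s['position'];print(p)
c=ld('s3')
u,v=proj(c,p-[0,0,.046]);print(u,v,proj(c,[.5067,.0778,.07]))
cv2.imwrite('pics/cr5.png',cv2.resize(c['image'][120:220,180:280],None,fx=5,fy=5,interpolation=cv2.INTER_CUBIC))
E
```

```text
position: [0.513, 0.0212, 0.1768]
force: [1.4, 0.3, -0.8]
opening: 0.312
position: [0.5074, 0.0773, 0.1261]
force: [0.1, -0.5, 0.2]
opening: 0.312
[0.50773003 0.07707427 0.12647053]
221.67371533502867 169.83212635661425 [221.50353383 172.53992963]
```

View pics/cr5.png

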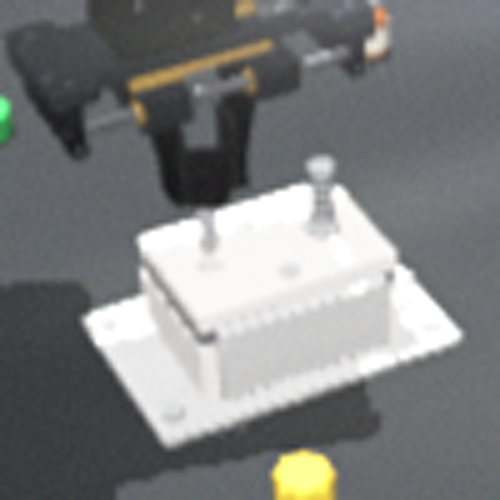

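The shank end at about (208,250) in the crop hangs upright, just above the hole at (211,265), so I'm lowering it.

```bash
python3 -m inch '[[-0.05,0.03,-0.5,0,1.5],[-0.05,0.03,-0.8,0,1.5],[-0.05,0.03,-0.9,0,1.5],[-0.05,0.03,-0.9,0,1.5]]'| egrep 'pos|^force'
for i in 1 2 3 4 5 6; do python3 -m inch '[[0,0,-0.1,0,1.5],[0,0,-0.1,0,1.5]]' | egrep 'pos|^force';done
```

```text
position: [0.506, 0.0778, 0.1165]
force: [-0.2, -0.4, -0.7]
position: [0.5061, 0.0781, 0.1155]
force: [-0.0, 0.4, -0.7]
position: [0.5061, 0.0782, 0.1145]
force: [0.2, 0.2, -0.4]
position: [0.5061, 0.0782, 0.1134]
force: [-0.7, -0.2, -0.2]
position: [0.506, 0.0782, 0.1124]
force: [0.2, 0.3, -1.0]
position: [0.506, 0.0782, 0.1114]
force: [0.2, -0.7, -1.1]
position: [0.5061, 0.0782, 0.1104]
force: [-0.5, 0.4, -1.0]
```

In the plate freely (tip 5 mm below the top). Continuing.

```bash
for i in 1 2 3 4 5 6 7; do python3 -m inch '[[0,0,-0.1,0,1.5],[0,0,-0.2,0,1.5],[0,0,-0.2,0,1.5]]' | egrep 'pos|^force';done
```

```text
position: [0.506, 0.0782, 0.1083]
force: [0.1, -0.3, -0.8]
position: [0.506, 0.0782, 0.1063]
force: [-0.4, 0.7, -0.7]
position: [0.506, 0.0782, 0.1044]
force: [-0.1, -1.2, -0.7]
position: [0.506, 0.0782, 0.1024]
force: [-0.2, 0.3, -0.5]
position: [0.506, 0.0782, 0.1004]
force: [-0.0, -0.5, -1.3]
position: [0.506, 0.0782, 0.0984]
force: [0.4, -0.2, -1.2]
position: [0.506, 0.0782, 0.0964]
force: [-0.2, -0.2, -0.2]
```

```bash
for i in 1 2 3 4; do python3 -m inch '[[0,0,-0.1,0,1.5],[0,0,-0.1,0,1.5]]' | egrep 'pos|^force';done
```

```text
position: [0.5061, 0.0782, 0.0954]
force: [-0.1, -0.6, -0.8]
position: [0.5061, 0.0782, 0.0944]
force: [-0.6, 0.3, -1.0]
position: [0.5061, 0.0782, 0.0934]
force: [-0.2, -0.3, -1.0]
position: [0.506, 0.0782, 0.0924]
force: [0.2, -0.8, -1.2]
```

```bash
for i in 1 2 3 4 5 6 7; do python3 -m inch '[[0,0,-0.1,0,1.5],[0,0,-0.2,0,1.5],[0,0,-0.2,0,1.5]]' | egrep 'pos|^force';done
```

```text
position: [0.506, 0.0782, 0.0904]
force: [0.1, -0.1, -0.6]
position: [0.506, 0.0782, 0.0883]
force: [0.5, 1.2, -1.1]
position: [0.506, 0.0782, 0.0864]
force: [0.1, 0.2, -0.5]
position: [0.506, 0.0782, 0.0844]
force: [-0.3, -0.9, -0.4]
position: [0.506, 0.0782, 0.0823]
force: [-0.1, -0.1, -0.7]
position: [0.506, 0.0782, 0.0804]
force: [-0.2, 0.2, -1.4]
position: [0.506, 0.0782, 0.0784]
force: [-0.3, 0.5, -1.0]
```

```bash
for i in 1 2 3 4 5; do python3 -m inch '[[0,0,-0.06,0,1.5],[0,0,-0.06,0,1.5]]' | egrep 'pos|^force';done
```

```text
position: [0.5061, 0.0782, 0.0778]
force: [0.5, -0.1, -1.2]
position: [0.5061, 0.0782, 0.0773]
force: [-0.5, -0.4, -1.0]
position: [0.5061, 0.0782, 0.0767]
force: [0.6, 0.2, -0.4]
position: [0.5061, 0.0782, 0.0761]
force: [0.0, 0.3, -1.2]
position: [0.5062, 0.0782, 0.0758]
force: [-0.5, -0.2, 2.8]
```

Seated (force step at z = 0.0758, as expected). Next: release and retreat.

```bash
python3 -m inch '[[0,0,0,0,2.9],[0,0,0,0,3.5],[0,0,0,0,4.2],[0,0,0,0,5],[0,0,0,0,5],[0,0,0,0,5]]' | egrep 'pos|^force|open'
python3 -m inch '[[0,0,2,0,5],[0,0,5,0,5],[0,0,9,0,5],[0,0,12,0,5],[0,-3,14,0,5],[0,-7,14,0,5],[0,-11,14,0,5],[0,-15,14,0,5],[0,-19,14,0,5],[0,-22,14,0,5]]'| egrep 'time|pos|^force'
python3 -m inch '[[0,-2,0,0,5],[0,-2,0,0,5],[0,-2,0,0,5],[0,-2,0,0,5]]'| egrep 'time|pos|^force'
python3 - <<'E'
from h import *
snap('side','s4');snap('top','t4')
f=lambda n,a,b,w,h,k:cv2.resize(ld(n)['image'][b:b+h,a:a+w],None,fx=k,fy=k,interpolation=cv2.INTER_CUBIC)
cv2.imwrite('pics/cr6.png',np.hstack([f('s4',185,130,100,100,4),f('t4',190,150,100,100,4)]))
E
```

```text
position: [0.5061, 0.0782, 0.0755]
force: [-0.2, -0.0, -0.6]
opening: 0.554
time_s: 26.77
position: [0.506, -0.1449, 0.2158]
force: [0.7, 0.4, 0.8]
time_s: 27.1
position: [0.5056, -0.1608, 0.2152]
force: [-0.7, 0.6, -0.5]
```

View pics/cr6.png

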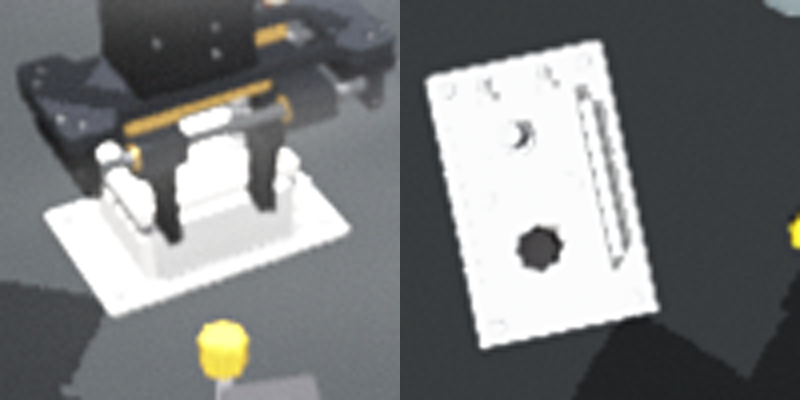

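The top crop shows the pin seated at (520,133) and the bolt knob on the plate at (540,248), with the arm clear. Handing in.

```bash
python3 -c "
from rig import bot
print(bot.hand_in())"
```

```text
the job is handed in; nothing more can be done
None
```

I drove the pin down until its collar sat on the end plate, then dropped the bolt in until its knob sat on the plate; both were left in place, the highest push I read was about 13 N, and I handed the job in at about 27 s.

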